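# Press the chess clock into its cutout in the travel case

### The job

Put the white chess clock away: set it upright into the long rectangular cutout of the red travel chess case, its long side along the cutout (either way round), and press it straight down past the orange spring cheeks until it is fully home on the cutout's floor, then let go. Lower it in rather than dropping it, and do not knock the tea glass over.

Things in the scene. Friction and masses are not known exactly. Their poses are not given: they have to be found in the camera images.
- clock_center (a point): Centre (half-way up) of the loose chess clock: white plastic block, x length 96 mm, y width 46, z (up) height 54, 0.16 kg, on the table. Flat top, two flat black buttons; the lowest 11 mm taper to an 87 x 37 mm foot. Grip from above across the width with the fingertips over 28 mm above its underside: the part below goes into the cutout. Not the blue speaker nor the green box.
- clock_cutout (a point): Mouth centre of the long cutout, level with the insert's top face. 110 mm long (x axis), 60 wide (y), 28 deep, flat red floor. An orange cheek in each long wall, sloped from the mouth down, stands 11 mm out and springs back. A clock just set in stops with its underside about 15 mm down; pushing with 4 to 10 N seats it on the floor: its centre is then 1 mm below this point, its top 26 mm above.
- case: Red travel chess case with a grey rigid insert, fixed to the table, 158 (x) x 208 (y) x 36 mm; origin at the centre of its underside, z up; flat level top, no rim. The long cutout is centred 55 mm to its -y side. On its +y side, left alone: a round empty cutout and a square one full of little chess pieces that stand 2 mm above the top, 77 mm or more from the long cutout's centre.
- tea_glass: Tea glass in a stainless steel holder standing on the table beyond the other things, 68 mm across, 95 mm tall, wire handle on its +y side reaching 63 mm from its axis; origin at the centre of its underside, z up. To be left standing.
Not all that is in view belongs to the job. Of the things like the part that bears clock_center, leave any that is brown, pink or yellow; of the rest the larger one is meant.

How it is judged:
At the end, for the whole second after the job is handed in: The clock stands upright (within 10 degrees) in the long cutout, centred within 12 mm, its long side along the cutout within 10 degrees either way round, pressed home to within 5 mm of the floor, released and at rest; the tea glass is still standing (z of clock_center in the frame of clock_cutout below 0.004 m and horizontal distance between clock_center and clock_cutout below 0.012 m and angle between the x axis of clock_center and the x axis of clock_cutout, either way round below 0.18 rad and angle between clock_center's own z axis and vertical below 0.18 rad and linear speed of clock below 0.02 m/s and angle between tea_glass's own z axis and vertical below 0.35 rad); the robot touches nothing.
It fails at once if the tea glass is knocked over (tilted more than 20 degrees) (angle between tea_glass's own z axis and vertical above 0.35 rad).
It fails at once if the clock is dropped (falls free of the fingers faster than 0.9 m/s, a drop of about 40 mm) (linear speed of clock above 0.9 m/s and contact force between the fingers and clock below 0.01 N).
It also fails if it takes over 40 s, if anything falls off the work surface, if the arm or the gripper's body presses on something with over 40 N, if the wrist force passes 120 N, or if a joint passes its speed limit or range.

### The arm

A 6-joint arm with a two-finger parallel gripper is mounted at the origin on the work surface. World frame = base frame: x ahead of the robot, y to its left, z up, the work surface at z = 0. Lengths are in m, angles in rad, forces in N, time in s.
With the tool pointing down it reaches from about 0.3 to 0.95 m from the base axis. Payload 3.1 kg.
Tool frame: the origin (TCP) lies on the mounting face of the last link; the fingertips stand tip_reach ahead of it and the grasp point (between the pads) lies 155 mm ahead of it (tip_reach is the distance from the TCP to the fingertips, in m); z points along the fingers, y is the line along which they close (so a half turn about z gives the same grasp; the last joint's range is limited). The gripper opens to 85 mm and grips with 20 to 120 N. Pads are 22 mm wide; open, the fingers measure 114 mm over their backs; the gripper's body (76 mm by 85 mm) begins 54 mm behind the grasp point. The pads swing forward as they close: fully open they stand 13 mm farther back than shut.
Start: joints at [1.193, 0.308, 1.634, -0, 1.2, -0.07], TCP at [0.189, 0.596, 0.405] pointing down, gripper open.
Joint ranges: [-3.06, 3.06], [-0.79, 1.96], [0.05, 2.63], [-1.19, 4.34], [0.05, 2.64], [-2.94, 2.94]. Speed limits (rad/s): [2.79, 2.79, 3.14, 3.14, 3.14, 3.14].

### API

Orientations are given as a unit quaternion [x, y, z, w].
In Python, from workcell import * gives the robot as it stands.
- The arm moves only by the tool servo_tool, never from a script. Its argument "deltas" is text: rows parted by semicolons, each of 4 numbers parted by spaces: the shift along the tool's x, y, z in m, then the turn about the tool's z in degrees. A call has 1 to 12 rows; each row shifts and turns the commanded pose from where the row before left it, along the tool's axes as they then stand; what a row does not reach is not made up. A row lasts 1/12 s, in which the tool goes at most 41.7 mm and 7.16 degrees, less where a joint would pass 70% of its speed; a pose out of reach is approached as far as the arm can. A call with a gripper value outside its range is refused whole. "gripper" is the closure, from 0 (fully open) to 1 (shut), set as the call begins (left out, the last holds). The fingers move at their own pace and stop on an object; "grip_force" is the grip in N (left out, the last holds). Time passes only in rows, so rows that do not move let the fingers close. It gives the time, the measured TCP pose, the force, the opening and the grip force at its end, in the units of the state.
- observe(): the state, without advancing time (a new reading comes with each control period).
- capture(name): name is "scene" or "top" or "wrist"; returns the picture (400x640x3 uint8, red, green, blue); there is no depth.
- get_calibration(name): a dict with "fx", "fy", "cx", "cy" (pixels), "R" (3x3) and "t" (3): a world point X has camera coordinates R X + t. Camera axes: x right, y down, z forward; pixel columns grow to the right and rows downward; lengths in m; the calibration is good to about 2 mm. A picture is of the moment at which its call begins: read the wrist's pose just before it. get_calibration takes no time and is no camera call; for the wrist camera it gives the pose at the moment of the call.
- hand_in(): hands the job in; it is judged then, once.
The state is a dict: "time_s": time; "q": joint angles; "dq": joint speeds; "joint_torque": joint torques, N m; "tool_pos": TCP position; "orientation": TCP orientation; "contact_force": force on the tool from outside, world axes, zero at the start; "wrist_torque": the same for the moment, N m; "width": finger opening in m; "grasp_force": force on a finger pad.
Only numpy, scipy, OpenCV 4.12 (cv2) and the standard library are available. Lean on these libraries where they do the work, as an engineer would, in place of code of your own. Each camera call takes 0.05 s, during which the arm holds its last target. There are 200 camera calls.

## Working session

There is one attempt and no reset: what is moved stays moved. The work goes in short steps, Python scripts to look and compute and a tool call to move; the robot and the scene stay as the last step left them, time stands still between calls to the robot, and variables do not carry over. Pictures are saved under pics/ and viewed, at most 10 in all, crops included, and the job is handed in when it is done.

Besides the shell and the picture viewer there is one more tool, called after "Emit:" as name(argument=value, ...), one argument or row to a line, values as JSON. servo_tool: Moves the arm, as the interface text tells. Its arguments: {"type":"object","properties":{"deltas":{"type":"string"},"gripper":{"type":"number"},"grip_force":{"type":"number"}},"required":["deltas"]}

```bash
mkdir -p pics; cat > h.py <<'E'
from workcell import *
import numpy as np, cv2
def save(n,f,crop=None,s=1):
    im=capture(n)
    if crop: im=im[crop[1]:crop[3],crop[0]:crop[2]]
    im=cv2.resize(im,None,fx=s,fy=s,interpolation=cv2.INTER_CUBIC)
    cv2.imwrite('pics/'+f,im[:,:,::-1])
def proj(c,X):
    p=np.array(c['R'])@np.array(X)+np.array(c['t']); return np.array([c['fx']*p[0]/p[2]+c['cx'],c['fy']*p[1]/p[2]+c['cy']])
def ray(c,u,v,z):
    R=np.array(c['R']);t=np.array(c['t']);o=-R.T@t
    d=R.T@np.array([(u-c['cx'])/c['fx'],(v-c['cy'])/c['fy'],1]); return o+d*(z-o[2])/d[2]
E
python3 - <<'E'
from h import *
o=observe();print(o)
save('top','top.png',s=1.25);save('scene','scene.png',s=1.25)
for n in ('top','scene','wrist'):
    c=get_calibration(n);print(n,c['fx'],-np.array(c['R']).T@np.array(c['t']),np.round(c['R'],3).tolist())
E
```

```text
{'time_s': 0.0, 'q': array([ 1.19329957e+00,  3.09045035e-01,  1.63520681e+00,  1.36773315e-05,
        1.19970896e+00, -6.96917283e-02]), 'dq': array([ 0.00107662, -0.00063585, -0.00022198,  0.00050706, -0.00159649,
        0.00066957]), 'joint_torque': array([-2.12175131e-03, -4.15246797e+01, -2.76661152e+01, -3.11362764e-04,
        1.02075515e-02,  5.16769347e-06]), 'tool_pos': array([0.18921578, 0.59522019, 0.40341203]), 'orientation': array([ 1.53298029e-01,  9.88179292e-01, -1.15319110e-03, -2.68764426e-04]), 'contact_force': array([ 0.01525363, -0.86504802,  0.51653088]), 'wrist_torque': array([ 0.03205341, -0.04082333, -0.04552989]), 'grasp_force': 0.0, 'width': 0.0851113308040317}
top 378.57555347731375 [ 0.43175058 -0.02317228  0.84985043] [[-0.007, -1.0, -0.01], [-0.987, 0.008, -0.162], [0.162, 0.009, -0.987]]
scene 453.84763434904175 [1.07490745 0.08437229 0.61983495] [[-0.176, 0.984, 0.004], [0.718, 0.131, -0.683], [-0.673, -0.117, -0.73]]
wrist 298.09410272751484 [0.11089925 0.6196239  0.37258342] [[0.304, 0.953, -0.002], [0.902, -0.287, 0.321], [0.306, -0.099, -0.947]]
```

View pics/top.png

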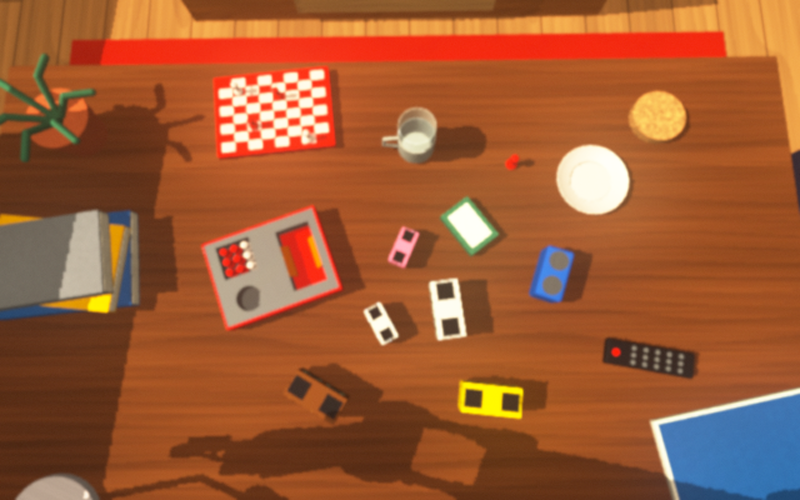

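View pics/scene.png

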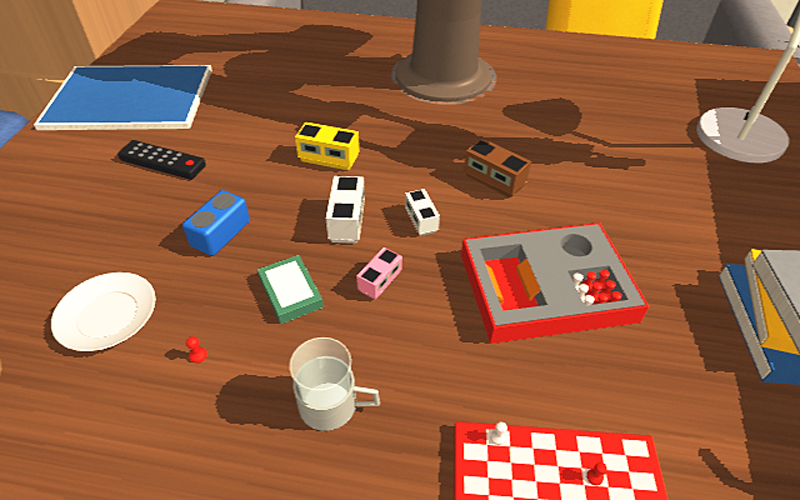

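Top view (800x500 picture): the candidates are large white (447,309), small white (381,323), pink (403,246), brown (317,393), yellow (491,399), blue speaker (552,274) and green box (470,225). I choose the larger white one at (447,309). The case is at (271,267) with its long cutout at (301,256), and the glass is at (416,135).

```bash
python3 - <<'E'
from h import *
save('top','crop.png',(150,150,390,290),3.3)
E
```

```text
(no output)
```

View pics/crop.png

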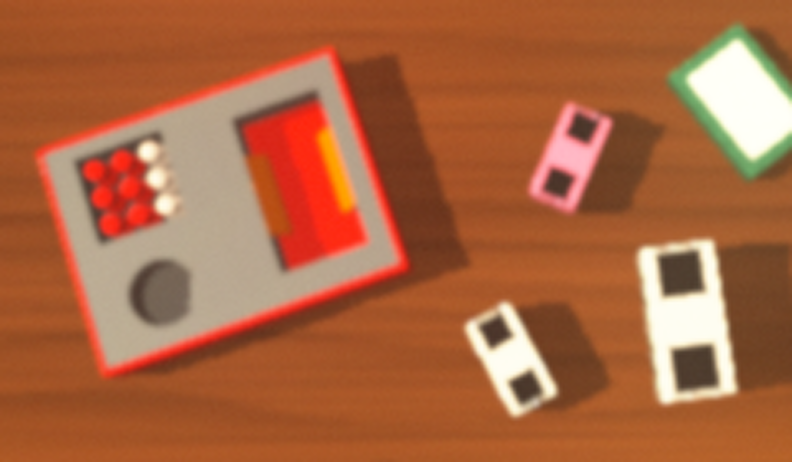

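The crop confirms the large white clock with two black buttons, top corners at (638,247), (714,240), (736,392) and (660,403). The case top corners are at (38,153), (333,47), (408,268) and (105,376).

```bash
python3 - <<'E'
from h import *
c=get_calibration('top')
f=lambda P,z:np.array([ray(c,(u+.5)/3.3+149.5,(v+.5)/3.3+149.5,z)[:2] for u,v in P])
k=f([(638,247),(714,240),(736,392),(660,403)],.054)
a=f([(38,153),(333,47),(408,268),(105,376)],.036)
h=f([(236,121),(318,93),(368,241),(285,271)],.036)
for n,q in(('clock',k),('case',a),('hole',h)):
    e=np.diff(np.vstack([q,q[:1]]),axis=0)
    print(n,q.mean(0),np.linalg.norm(e,axis=1),np.degrees(np.arctan2(e[:,1],e[:,0])))
print(ray(c,416/1.25,155/1.25,0))
o=observe();from scipy.spatial.transform import Rotation as Ro
print(np.round(Ro.from_quat(o['orientation']).as_matrix(),3))
R=get_calibration('wrist')
E
```

```text
clock [ 0.46540294 -0.09554783] [0.04877113 0.09634387 0.04813695 0.09879077] [ -85.17068779 -173.31871979   97.71546968    7.03885857]
case [0.54081428 0.20746562] [0.20721384 0.15798639 0.20644195 0.15563636] [ -70.05240619 -160.62906552  109.29699777   19.65129554]
hole [0.55924566 0.15500753] [0.05737449 0.10563239 0.05726214 0.10635336] [ -71.08333555 -160.49910812  109.63686326   19.55990171]
[ 0.7545554  -0.04834883  0.        ]
[[-0.953  0.303 -0.001]
 [ 0.303  0.953 -0.002]
 [ 0.    -0.002 -1.   ]]
```

Emit:
servo_tool(
  deltas="0 0 0 -6.2;0 0 0 -6.2;0 0 0 -6.2;0 0 0 -6;-0.008 -0.03 0.003 0;-0.008 -0.03 0.003 0;-0.008 -0.03 0.003 0;-0.008 -0.03 0.003 0;-0.008 -0.03 0.003 0;-0.008 -0.03 0.003 0;-0.008 -0.03 0.003 0;-0.008 -0.03 0.003 0",
  gripper=0,
)

```text
time_s: 1.15
tool_pos: [0.2821, 0.3636, 0.3803]
orientation: [-0.061, 0.998, -0.0, -0.0]
contact_force: [0.4, -0.3, 0.8]
width: 0.0853
grasp_force: 0.0
```

Emit:
servo_tool(
  deltas="-0.008 -0.03 0.003 0;-0.008 -0.03 0.003 0;-0.008 -0.03 0.003 0;-0.008 -0.03 0.003 0;-0.008 -0.03 0.003 0;-0.008 -0.03 0.003 0;-0.008 -0.03 0.003 0;-0.008 -0.03 0.003 0;-0.008 -0.03 0.003 0;-0.008 -0.03 0.003 0;-0.008 -0.03 0.003 0;-0.008 -0.03 0.003 0",
)

```text
time_s: 2.15
tool_pos: [0.4211, 0.0179, 0.3445]
orientation: [-0.061, 0.998, 0.0, 0.0]
contact_force: [0.8, 0.3, -0.3]
width: 0.0855
grasp_force: 0.0
```

Emit:
servo_tool(
  deltas="-0.008 -0.03 0.003 0;-0.008 -0.03 0.003 0;-0.008 -0.03 0.003 0;-0.004 -0.02 0 0;0 0 0 0;0 0 0 0",
)

```text
time_s: 2.65
tool_pos: [0.462, -0.0871, 0.3354]
orientation: [-0.059, 0.998, 0.0, -0.0]
contact_force: [-0.3, 0.0, 0.2]
width: 0.0856
grasp_force: 0.0
```

```bash
python3 - <<'E'
from h import *
from scipy.spatial.transform import Rotation as Ro
o=observe();R=Ro.from_quat(o['orientation']).as_matrix()
print(o['time_s'],o['tool_pos'],o['q'],np.round(R,3).tolist())
cal=get_calibration('wrist');np.savez('w1',**cal)
save('wrist','w1.png',s=1.25)
p=proj(cal,[.465,-.0955,.054]);print(p*1.25)
E
```

```text
2.65 [ 0.46204484 -0.08708973  0.33539166] [-2.79083000e-01  9.30876035e-02  2.04769127e+00  5.06117858e-04
  1.00180136e+00 -1.96911527e+00] [[-0.993, -0.119, -0.001], [-0.119, 0.993, 0.001], [0.001, 0.001, -1.0]]
[382.80573471 250.83827568]
```

View pics/w1.png

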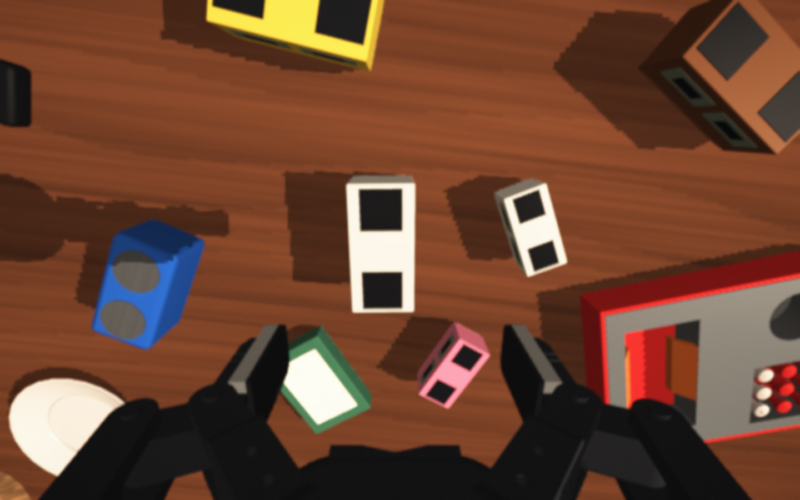

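The wrist view shows the large white clock's top at corners (346,184), (415,182), (414,312) and (353,312), clear of its neighbours.

```bash
python3 - <<'E'
from h import *
c=dict(np.load('w1.npz'))
q=np.array([ray(c,u/1.25,v/1.25,.054)[:2] for u,v in [(346,184),(415,182),(414,312),(353,312)]])
e=np.diff(np.vstack([q,q[:1]]),axis=0)
print(q.mean(0),np.linalg.norm(e,axis=1),np.degrees(np.arctan2(e[:,1],e[:,0])))
R=np.array([[-.993,-.119],[-.119,.993]])
print(R.T@(q.mean(0)-[.46204,-.08709]))
E
```

```text
[ 0.46538067 -0.09597937] [0.04612369 0.09693217 0.0458006  0.09559536] [  98.4230776     7.3523628   -83.24242993 -172.45733814]
[-0.00225945 -0.00922468]
```

Emit:
servo_tool(
  deltas="-0.002 -0.009 0 -0.4;0 0 0.03 0;0 0 0.03 0;0 0 0.03 0;0 0 0.02 0;0 0 0 0;0 0 0 0",
)

```text
time_s: 3.28
tool_pos: [0.4645, -0.0942, 0.2249]
orientation: [-0.065, 0.998, 0.001, -0.001]
contact_force: [-0.1, -0.2, 0.9]
width: 0.0851
grasp_force: 0.0
```

Emit:
servo_tool(
  deltas="-0.001 -0.002 0.012 0;0 0 0.01 0;0 0 0 0;0 0 0 0",
)

```text
time_s: 3.62
tool_pos: [0.4666, -0.0967, 0.2043]
orientation: [-0.064, 0.998, -0.0, 0.0]
contact_force: [0.1, -0.2, -0.2]
width: 0.0854
grasp_force: 0.0
```

Emit:
servo_tool(
  deltas="0 0 0 0;0 0 0 0;0 0 0 0;0 0 0 0;0 0 0 0;0 0 0 0;0 0 0 0;0 0 0 0;0 0 0 0;0 0 0 0",
  gripper=1,
  grip_force=50,
)

```text
time_s: 4.45
tool_pos: [0.467, -0.097, 0.2045]
orientation: [-0.064, 0.998, -0.0, 0.001]
contact_force: [-0.2, 0.8, 6.0]
width: 0.0449
grasp_force: 53.4
```

```bash
python3 - <<'E'
from h import *
o=observe();print(o['time_s'],o['tool_pos'],o['width'],o['grasp_force'],o['contact_force'],o['wrist_torque'])
cal=get_calibration('wrist')
save('wrist','w2.png',s=1.25)
E
```

```text
4.45 [ 0.46700066 -0.09703748  0.20452989] 0.04485428732127628 53.37948381900787 [-0.22921329  0.75019595  5.98403975] [0.18866956 0.1105121  0.00582398]
```

View pics/w2.png

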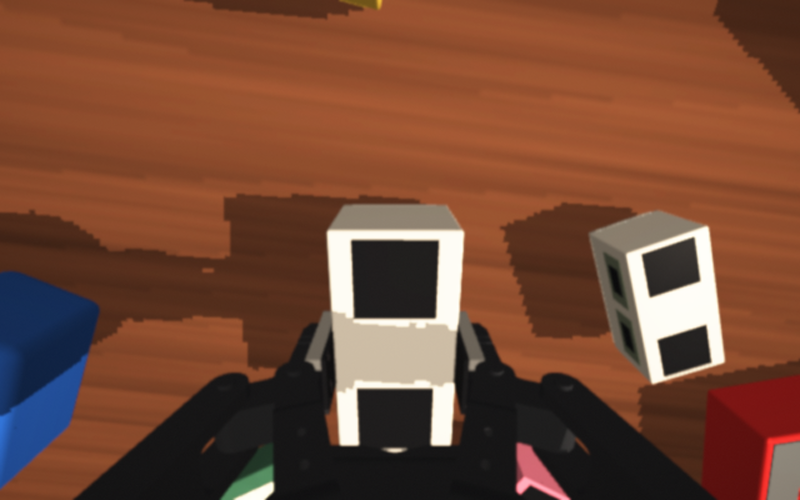

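Emit:
servo_tool(
  deltas="0 0 -0.01 0;0 0 -0.02 0;0 0 -0.03 0;0 0 -0.03 0;0 0 0 -4.3;0 0 0 -4.2;0 0 0 -4.2;0 0 0 0",
)

```text
time_s: 5.17
tool_pos: [0.4658, -0.0967, 0.2938]
orientation: [-0.175, 0.985, 0.0, -0.0]
contact_force: [-0.7, 0.8, -1.9]
width: 0.045
grasp_force: 52.6
```

Emit:
servo_tool(
  deltas="-0.008 0.0094 0 0;-0.016 0.0188 0 0;-0.016 0.0188 0 0;-0.016 0.0188 0 0;-0.016 0.0188 0 0;-0.016 0.0188 0 0;-0.016 0.0188 0 0;-0.016 0.0188 0 0;-0.016 0.0188 0 0;-0.016 0.0188 0 0;-0.01 0.012 0 0;0 0 0 0",
)

```text
time_s: 6.17
tool_pos: [0.5538, 0.1402, 0.2936]
orientation: [-0.175, 0.985, 0.0, 0.0]
contact_force: [1.0, 0.2, -2.0]
width: 0.0449
grasp_force: 52.5
```

Emit:
servo_tool(
  deltas="-0.008 0.01 0 0;-0.004 0.004 0 0;0 0 0 0;0 0 0 0",
)

```text
time_s: 6.5
tool_pos: [0.5596, 0.1547, 0.2935]
orientation: [-0.174, 0.985, -0.0, -0.0]
contact_force: [-0.3, 0.8, -1.8]
width: 0.0452
grasp_force: 52.5
```

```bash
python3 - <<'E'
from h import *
from scipy.spatial.transform import Rotation as Ro
o=observe();R=Ro.from_quat(o['orientation']).as_matrix()
print(o['time_s'],o['tool_pos'],o['width'],o['grasp_force'],np.round(R,3).tolist(),o['contact_force'])
np.savez('w3',**get_calibration('wrist'))
save('wrist','w3.png',s=1.25)
E
```

```text
6.5 [0.55959389 0.15468351 0.29353842] 0.045155826082195705 52.475584745407104 [[-0.939, -0.343, -0.001], [-0.343, 0.939, -0.0], [0.001, -0.0, -1.0]] [-0.3039526   0.76155154 -1.83853559]
```

View pics/w3.png

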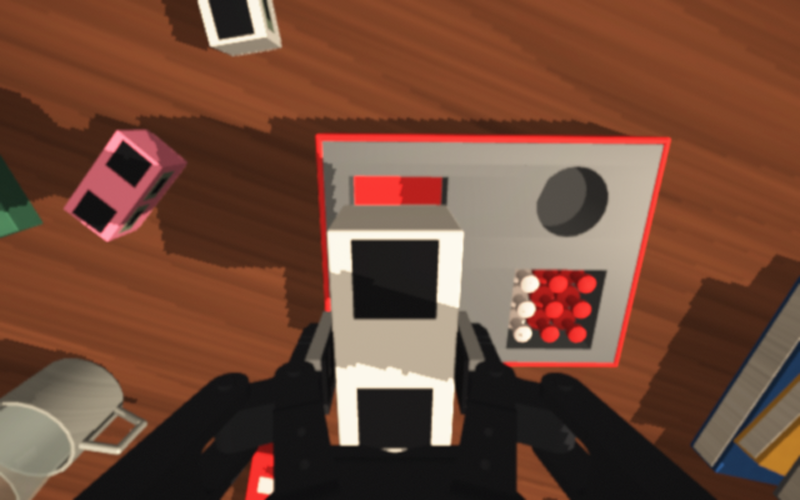

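The clock is held over the cutout and the glass is far off at lower left. Visible case corners are (318,136), (670,139) and (617,365), and the cutout's near corners are (353,177) and (447,178).

```bash
python3 - <<'E'
from h import *
c=dict(np.load('w3.npz'))
f=lambda u,v,z=.036:ray(c,u/1.25,v/1.25,z)[:2]
A,B,C=f(318,136),f(670,139),f(617,365)
print(A,B,C,np.linalg.norm(B-A),np.linalg.norm(C-B))
y=(B-A)/np.linalg.norm(B-A);x=np.array([y[1],-y[0]])
print('yaw',np.degrees(np.arctan2(x[1],x[0])),'hole from A',A+y*49+0 if 0 else A+y*.049+x*.079,'center AC',(A+C)/2-.055*y)
D,E_=f(353,177),f(447,178);print('hole from edge',(D+E_)/2+.055*x,np.linalg.norm(E_-D))
# clock top far edge: corners
zt=.054+.0895
k1,k2=f(328,231,zt),f(463,231,zt);print('clock',(k1+k2)/2+.048*x,np.linalg.norm(k1-k2))
R=np.array([[-.939,-.343],[-.343,.939]]);print((R.T@(np.array([(A+C)/2-.055*y,A+y*.049+x*.079,(D+E_)/2+.055*x])-((k1+k2)/2+.048*x)).T).T)
E
```

```text
[0.50308894 0.08593219] [0.43455632 0.27900338] [0.58050931 0.33091481] 0.20487362622660538 0.1549098862197231
yaw 19.542845168561463 hole from A [0.5611468 0.1585358] center AC [0.56019727 0.15659196]
hole from edge [0.56098458 0.15738244] 0.05655351635459917
clock [0.55864469 0.15343789] 0.04472674663285729
[[-0.00253971  0.00242914]
 [-0.00409807  0.00392871]
 [-0.00355014  0.00290135]]
```

Emit:
servo_tool(
  deltas="-0.0025 0.0022 0 0;0 0 0.02 0;0 0 0.02 0;0 0 0.012 0;0 0 0.006 0;0 0 0.004 0;0 0 0.002 0;0 0 0 0",
)

```text
time_s: 7.22
tool_pos: [0.5615, 0.1579, 0.2298]
orientation: [-0.174, 0.985, 0.0, 0.0]
contact_force: [-0.3, 0.3, -0.8]
width: 0.0451
grasp_force: 52.5
```

Emit:
servo_tool(
  deltas="0 0 0.002 0;0 0 0.002 0;0 0 0.002 0;0 0 0.002 0;0 0 0 0",
)

```text
time_s: 7.63
tool_pos: [0.5622, 0.1581, 0.2228]
orientation: [-0.174, 0.985, 0.0, 0.002]
contact_force: [0.7, -0.4, 3.3]
width: 0.045
grasp_force: 53.2
```

Emit:
servo_tool(
  deltas="0 0 0.002 0;0 0 0.002 0;0 0 0.002 0;0 0 0.002 0;0 0 0 0;0 0 0 0",
)

```text
time_s: 8.13
tool_pos: [0.5616, 0.1581, 0.2134]
orientation: [-0.174, 0.985, 0.0, 0.001]
contact_force: [1.7, 1.0, 0.3]
width: 0.0449
grasp_force: 52.6
```

Emit:
servo_tool(
  deltas="0 0 0.002 0;0 0 0.001 0;0 0 0 0",
)

```text
time_s: 8.38
tool_pos: [0.5618, 0.1581, 0.2126]
orientation: [-0.174, 0.985, 0.0, 0.0]
contact_force: [-2.2, -0.4, 12.2]
width: 0.045
grasp_force: 54.2
```

Emit:
servo_tool(
  deltas="0 0 0 0;0 0 0 0;0 0 0 0;0 0 0 0;0 0 0 0;0 0 0 0;0 0 0 0;0 0 0 0",
  gripper=0,
)

```text
time_s: 9.05
tool_pos: [0.5612, 0.1579, 0.2105]
orientation: [-0.174, 0.985, -0.0, -0.0]
contact_force: [1.0, 0.0, -0.3]
width: 0.0854
grasp_force: 0.0
```

Emit:
servo_tool(
  deltas="0 0 -0.01 0;0 0 -0.02 0;0 0 -0.03 0;0 0 -0.03 0;0 0 -0.03 0;0 0 0 0;0 0 0 0",
)

```text
time_s: 9.63
tool_pos: [0.5624, 0.1582, 0.3344]
orientation: [-0.174, 0.985, 0.0, 0.003]
contact_force: [-0.3, 0.2, -0.3]
width: 0.0854
grasp_force: 0.0
```

```bash
python3 - <<'E'
from h import *
o=observe();print(o['time_s'],o['tool_pos'],o['width'])
save('wrist','w4.png',s=1.25)
save('scene','s4.png',(220,120,560,360),2)
E
```

```text
9.6333 [0.56240682 0.15816622 0.33437909] 0.08540706494894533
```

View pics/w4.png

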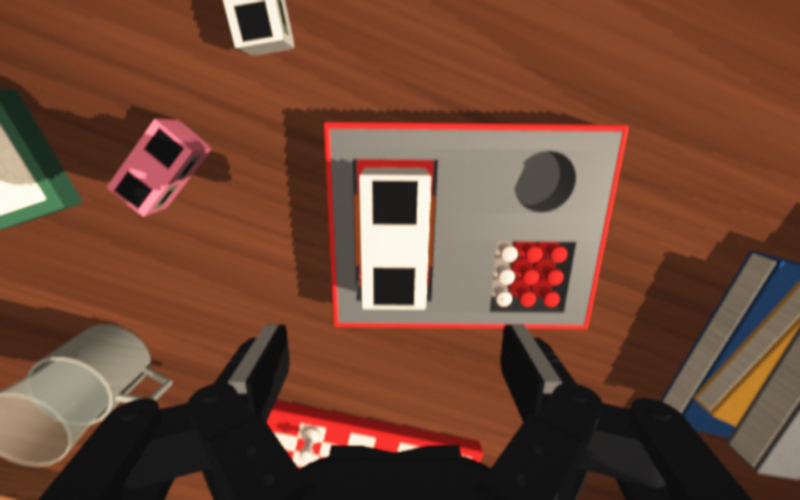

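View pics/s4.png

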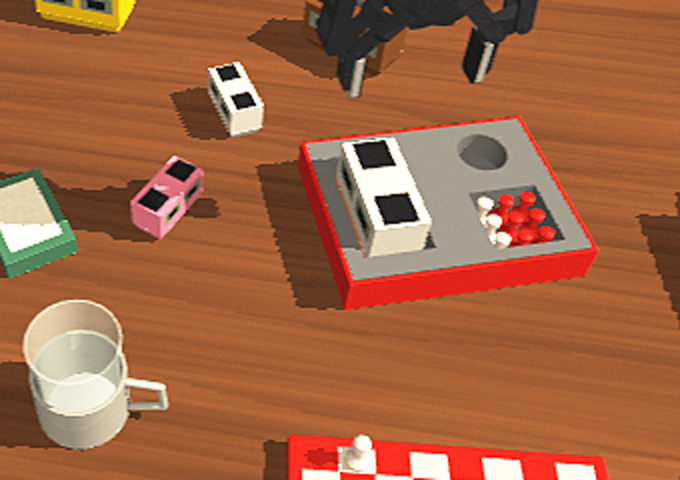

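The wrist view shows the clock centred in the cutout (top from (360,172) to (427,309)). The scene crop shows it upright and seated, with the glass standing.

```bash
python3 -c "
from workcell import *
print(hand_in())"
```

```text
the job is handed in; nothing more can be done
None
```

The white chess clock is in the long cutout of the red case, pressed down and released, and the tea glass is still standing; I judged it fully home from the press (12 N at the expected floor height) and the final pictures, and the hand-in returned no verdict.

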